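# Lock the bayonet lid onto the soup canister

## Robot

A 7-joint arm with a two-finger parallel gripper is mounted at the origin on the work surface. World frame = base frame: x ahead of the robot, y to its left, z up, the work surface at z = 0. Lengths are in m, angles in degrees, forces in N, time in s.
With the tool pointing down it reaches from about 0.4 to 0.85 m from the base axis. Payload 10.4 kg.
Tool frame: the origin (TCP) lies on the centre line of the jaws, within the pads' length; the fingertips stand 8 mm ahead of it and the grasp point (between the pads) lies 11 mm behind it (env.finger_overhang is the distance from the TCP to the fingertips, in m); z points along the fingers, y is the direction in which the jaws open and shut (so a half turn about z gives the same grasp; the last joint's range is limited). The gripper opens to 85 mm and grips with 20 to 120 N. Pads are 22 mm wide; open, the fingers measure 114 mm over their backs; the gripper's body (76 mm by 85 mm) begins 54 mm behind the grasp point. The pads swing forward as they close: fully open they stand 13 mm farther back than shut.
Start: joints at [-72.342, 19.034, -3.707, 83.658, 1.238, 77.344, -5.071], TCP at [0.203, 0.591, 0.239] pointing down, gripper open.
Joint ranges: [-148.97, 148.97], [-28.65, 121.19], [-84.17, 76.75], [9.2, 138.47], [-72.65, 252.65], [3.7, 117.97], [-149.18, 149.18]. Speed limits (degrees/s): [127.2, 127.2, 159.86, 159.86, 180, 180, 180].

## Interface

Orientations are given as a 3x3 rotation matrix whose columns are the frame's x, y, z axes.
In Python, from cell import observe, imaging, order, env gives the robot as it stands. The module is installed in compiled form; this text tells all that it offers.
- The arm moves only by the tool jog_arm, never from a script. Its argument "commands" is a list of rows, each a list of 5 numbers: the opening, from 0 (shut) to 1 (fully open), then the shift along the world's x, y, z in mm, then the turn about the world's z in degrees. In form: [[fingers, tx, ty, tz, turn], ...]. A call has exactly 8 rows; each row is the pose to reach, as a shift and turn from the pose measured when the call began; what a row does not reach only later rows make up. A row lasts 1/12 s, in which the tool goes at most 41.7 mm and 7.16 degrees, less where a joint would pass 70% of its speed; a pose out of reach is approached as far as the arm can. A call with a gripper value outside its range is refused whole. The fingers move at their own pace and stop on an object; "grip_force" is the grip in N (left out, the last holds). Time passes only in rows, so rows that repeat a pose let the fingers close, or fill a call up. It gives the time, the measured TCP pose, the force and the opening at its end, in the units of the state.
- observe(): the state, without advancing time (a new reading comes with each control period).
- imaging.capture(name): name is "side" or "top" or "wrist"; returns a dict with "img" (384x512x3 uint8, red, green, blue), "range_z" (384x512 float32, m along the optical axis (not along the pixel's ray), 0 where there is no reading), "vfov" (degrees; the focal length in pixels is half the picture's height over the tangent of half this angle, whatever the lens; pixels are square), "cx", "cy" (the principal point, pixels), "dist" ([k1, k2, p1, p2, k3] as OpenCV has them; the pictures are not rectified), "origin" and "rotation" of the camera in the world. Camera axes: x right, y down, z forward; pixel columns grow to the right and rows downward; lengths in m; the calibration is good to about 2 mm. A picture is of the moment at which its call begins.
- order.sign_off(): hands the job in, once; it reports no verdict.
Trained networks look in a picture, given as the dict that the camera call returned (one of the last four; its "shot" number tells which), for a name from the list of things; names that differ only in an ending like _2 or _b are one class to them, and where a whole thing is asked for, a point or a joint stands for the part that bears it (a point fixed in the world has none). Each returns a list of dicts, best first, with "conf" (0 to 1); they miss things now and then, are a little off and sometimes report something else, mostly with a low value. They report only what shows in the picture. A call takes as long as a camera call.
- imaging.recognise(picture, target): "position" ([column, row] in pixels, amid what is visible of it).
- imaging.place_of(picture, target): "position" ([column, row] in pixels: a listed point, or the origin of a listed thing).
The state is a dict: "t": time; "joint_positions": joint angles; "qvel": joint speeds; "joint_torque": joint torques, N m; "tcp_pos": TCP position; "eef_rot": TCP orientation; "contact_force": force on the tool from outside, world axes, zero at the start; "moment": the same for the moment, N m; "width": finger opening in m.
Only numpy, scipy, OpenCV 4.12 (cv2) and the standard library are available. Lean on these libraries where they do the work, as an engineer would, in place of code of your own. Each camera call takes 0.05 s, during which the arm holds its last target.

## Task

Close the steel soup canister: pick up the red bayonet lid from the white board, fit it into the canister's mouth so that its two lugs drop through the two slots, press it down against the spring and turn it clockwise (seen from above) to the end stop, then let it rise so that it locks, and let go. Be gentle: never load the canister with more than about 30 N, and leave the cans and bottles around it where they stand.

Things in the scene. Friction and masses are not known exactly. Their poses are not given: they have to be found in the camera images.
- lid: Loose bayonet lid, 0.15 to 0.31 kg, standing upright on the board. Origin: centre of its underside (foot of the plug), z up. From there up: grey round plug 60 mm in diameter, z 0 to 31 mm, its lowest 6 mm tapered to 53 mm; red disc 96 mm in diameter, z 31 to 39 mm; black grip bar, z 39 to 75 mm. Two yellow marks on the disc are in line with bar and lugs.
- grip (a point): On the lid's axis, in the middle of the upper part of its black upright grip bar, 60 mm above the lid's origin. The bar is 64 mm long along the lid's x, 18 mm thick along y, and stands 36 mm above the disc.
- lugs (a point): On the lid's axis at mid-height of its two steel lugs, 13 mm above the lid's origin. One lug on the +x side, one on the -x side of the plug (hidden under the disc, in line with the bar), each 12 mm wide along y, 6 mm high (z 10 to 16 mm of the lid), reaching 39 mm from the axis. Half a turn makes no difference.
- canister: Steel canister with a blue band, 148 mm in diameter, 150 mm tall, fixed. Origin: centre of its underside. Small side handles, 100 mm up, reach 97 mm out along its +y and -y. Its black mouth ring has two opposite slots on a line at an unmeasured angle, -0.3 to +0.3 rad from the canister's x: see it (a yellow mark outside each slot) or feel for it. The ring does not turn in normal use.
- mouth (a point): Centre of the canister's mouth at the ring's top face, 150 mm above its underside; axes as the canister. The hole is 63.6 mm in diameter; each slot is 15.2 mm wide and open to 43 mm from the axis, giving a lug about 0.045 rad of play either way. With the lugs resting on the ring beside the slots, the lid's origin is 10 mm below this point.
- spring (a point): On the canister's axis, 14 mm below the mouth: top of an orange sprung plate at rest. With the lugs in the slots the plug's foot meets it here; pressed on, it yields with 5 N at first, 10.5 N at 15.5 mm farther down, where it is solid (lid origin 29.5 mm below the mouth).
- lip (a point): On the canister's axis, 9 mm below the mouth: underside of the ring's lip. With the lid's origin more than 25 mm below the mouth (aim for 27) the lugs pass under the lip and the lid turns clockwise seen from above, by 0.8 rad from slots to recesses and 0.06 more to a solid stop (0.7 N m there puts 30 N on the lugs); the other way is blocked. Let go short of the recess, it stays unlocked at 25 mm.
- locked (a point): On the canister's axis, 21 mm below the mouth: where the lid's origin lies when locked. Just before the end stop the lip's underside has recesses, 4 mm deep, the lugs have 2 mm of play either way; let go there, the spring lifts the lid so that its lugs sit in them and it cannot turn back. The red disc then stands 10 mm above the ring.
- board: White board, 200 x 200 x 14 mm, fixed to the counter, on which the lid stands; origin at the centre of its underside.
- can_a: red drinks can, 64 mm diameter, 115 mm tall, upright, bystander; origin at the centre of its underside
- can_b: red drinks can, 64 mm diameter, 115 mm tall, upright, bystander; origin at the centre of its underside
- can_c: red drinks can, 64 mm diameter, 115 mm tall, upright, bystander; origin at the centre of its underside
- water_a: clear water bottle with blue cap, 62 mm diameter, 200 mm tall, upright, bystander; origin at the centre of its underside
- water_b: clear water bottle with blue cap, 62 mm diameter, 200 mm tall, upright, bystander; origin at the centre of its underside

How it is judged (in metres and radians):
On the way, in this order (a step that is already met when the one before it is completed fails the run):
1. the lid is carried over to the canister: above its mouth, upright (horizontal distance between lid and mouth below 0.03 m and z of lid in the frame of mouth above 0.003 m and angle between lid's own z axis and vertical below 0.2 rad), for 0.1 s.
2. the lid is pressed in through the slots until its lugs are below the lip (lid origin more than 24.5 mm below the mouth) (horizontal distance between lid and mouth below 0.004 m and z of lid in the frame of mouth below -0.0245 m), for 0.1 s.
At the end, for the whole second after the job is handed in: The lid sits in the canister's mouth (within 4 mm of its axis, tilted less than 0.06 rad), turned clockwise to the stop (its bar more than 0.42 rad away from the canister's x axis) and risen into the locking recesses (lid origin 18.5 to 23.3 mm below the mouth), at rest and let go (horizontal distance between lid and mouth below 0.004 m and z of lid in the frame of mouth between -0.0233 and -0.0185 m and angle between lid's own z axis and vertical below 0.06 rad and angle between the x axis of lid and the x axis of canister, either way round above 0.42 rad and linear speed of lid below 0.01 m/s and contact force between the fingers and lid below 0.1 N); the robot touches nothing.
It fails at once if the canister (with its ring and plate) is loaded with more than 40 N by the lid (contact force between lid and canister above 40 N).
It fails at once if the canister is struck or pushed by the arm or fingers with more than 40 N (contact force between any of the arm, the fingers and canister above 40 N).
It fails at once if a can or bottle is moved by more than 20 mm (distance of any of can_a, can_b, can_c, water_a, water_b from where it was at the start of the episode above 0.02 m).
It also fails if it takes over 72 s, if anything falls off the work surface, if the arm or the gripper's body presses on something with over 40 N, if the wrist force passes 120 N, or if a joint passes its speed limit or range.

## Working session

There is one attempt and no reset: what is moved stays moved. The work goes in short steps, Python scripts to look and compute and a tool call to move; the robot and the scene stay as the last step left them, time stands still between calls to the robot, and variables do not carry over. Pictures are saved under pics/ and viewed, and the job is handed in when it is done.

Besides the shell and the picture viewer there is one more tool, called after "Request:" by a JSON object that holds its "name" and its "arguments", one argument or row to a line. jog_arm: Moves the arm, as the interface text tells. Its arguments: {"type":"object","properties":{"commands":{"type":"array"},"grip_force":{"type":"number"}},"required":["commands"]}

```bash
mkdir -p pics
cat > h.py <<'E'
import numpy as np, cv2
from cell import observe, imaging, order, env
def K(p):
    H=p["img"].shape[0]; f=H/2/np.tan(np.radians(p["vfov"])/2)
    return np.array([[f,0,p["cx"]],[0,f,p["cy"]],[0,0,1.]])
def ray(p,uv):
    q=cv2.undistortPoints(np.array(uv,float).reshape(-1,1,2),K(p),np.array(p["dist"],float)).reshape(-1,2)
    return np.c_[q,np.ones(len(q))]
def at_z(p,uv,z):
    d=ray(p,uv)@np.array(p["rotation"]).T; o=np.array(p["origin"])
    return o+d*((z-o[2])/d[:,2])[:,None]
def at_depth(p,uv):
    r=ray(p,uv); uv=np.array(uv).reshape(-1,2)
    z=np.array([p["range_z"][int(round(b)),int(round(a))] for a,b in uv])
    return np.array(p["origin"])+(r*z[:,None])@np.array(p["rotation"]).T
def save(p,n): cv2.imwrite("pics/"+n,p["img"][:,:,::-1])
E
python3 - <<'E'
from h import *
np.set_printoptions(precision=4,suppress=True)
s=observe();print(s)
for n in ["side","top","wrist"]:
    p=imaging.capture(n);save(p,n+"0.png");print(n,p["vfov"],p["origin"],np.array(p["rotation"]).tolist(),p["shot"])
    for t in ["lid","canister"]:
        print(t,imaging.recognise(p,t)[:2])
    for t in ["grip","mouth"]:
        r=imaging.place_of(p,t)[:2]
        for a in r: print(t,a,at_depth(p,a["position"]))
E
```

```text
{'t': 0.0, 'joint_positions': array([-72.342 ,  19.0725,  -3.7073,  83.7063,   1.2378,  77.343 ,
        -5.0708]), 'qvel': array([ 0.0933,  0.0473, -0.0582, -0.0266, -0.0385, -0.0599, -0.0333]), 'joint_torque': array([ -0.0011, -62.546 ,   0.0485, -39.1599,   0.0162,   0.0102,
        -0.    ]), 'tcp_pos': array([0.2029, 0.5908, 0.2385]), 'eef_rot': array([[-0.9458,  0.3248, -0.0004],
       [ 0.3248,  0.9458, -0.0014],
       [-0.0001, -0.0014, -1.    ]]), 'contact_force': array([-0.0463, -0.2767,  0.5907]), 'moment': array([ 0.0236, -0.0056,  0.0136]), 'width': 0.08554547108157605}
side 54.2796739615461 [0.4939 0.7738 0.894 ] [[-0.9950105369749602, -0.08215233655394415, 0.05661293940018038], [-0.09784597058896466, 0.692613106211579, -0.7146420440636356], [0.019498649909787565, -0.7166157120121464, -0.6971956138337505]] 1
lid [{'position': [260.6, 258.4], 'conf': 0.79}]
canister [{'position': [284.3, 170.9], 'conf': 0.75}]
grip {'position': [263.2, 255.6], 'conf': 0.97} [[0.5089 0.1849 0.0911]]
mouth {'position': [286.5, 155.1], 'conf': 0.56} [[ 0.4641 -0.1867  0.1368]]
top 43.70399040529212 [0.4326 0.0019 1.6546] [[0.011003069559710728, -0.9951932589232768, 0.09731037896304849], [-0.9999393268790463, -0.011001880178667135, 0.0005488107272675172], [0.0005244243932907375, -0.09731051344126282, -0.995253931895199]] 2
lid [{'position': [207.7, 215.1], 'conf': 0.86}]
canister [{'position': [305.8, 227.1], 'conf': 0.94}]
grip {'position': [208.3, 211.6], 'conf': 0.95} [[0.5209 0.1606 0.0897]]
mouth {'position': [311.7, 228.8], 'conf': 0.97} [[ 0.4672 -0.1719  0.1417]]
wrist 70.58553046504349 [0.138  0.6134 0.3746] [[0.3246485278147193, 0.9105902976703246, 0.2557902327619309], [0.9458346389951892, -0.31266875731387844, -0.08737896701514028], [0.0004111746262585444, 0.2703027154663129, -0.9627752972251428]] 3
lid []
canister []
```

View pics/side0.png

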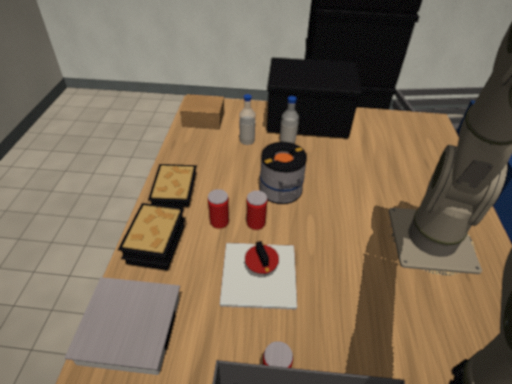

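View pics/top0.png

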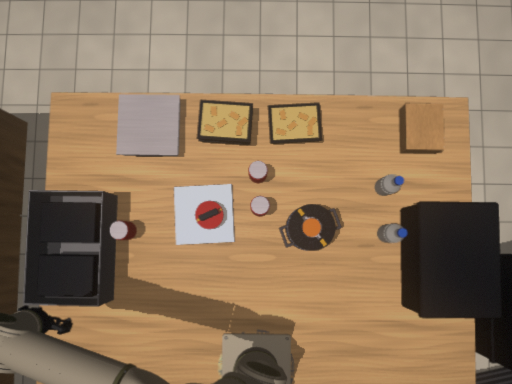

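Run:
```python
from h import *
p=imaging.capture("top")
c=cv2.resize(p["img"][180:280,170:350],None,fx=4.4,fy=4.4,interpolation=cv2.INTER_CUBIC);cv2.imwrite("pics/topz.png",c[:,:,::-1])
p=imaging.capture("side")
c=cv2.resize(p["img"][110:310,200:370],None,fx=3,fy=3,interpolation=cv2.INTER_CUBIC);cv2.imwrite("pics/sidez.png",c[:,:,::-1])
```

```text
(no output)
```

View pics/topz.png

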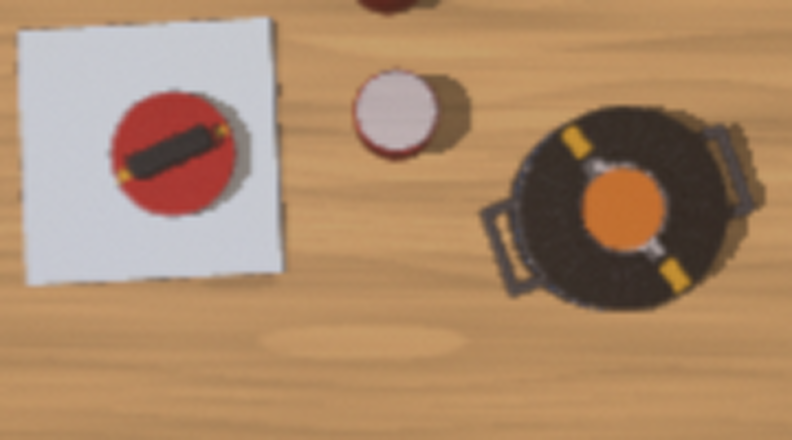

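View pics/sidez.png

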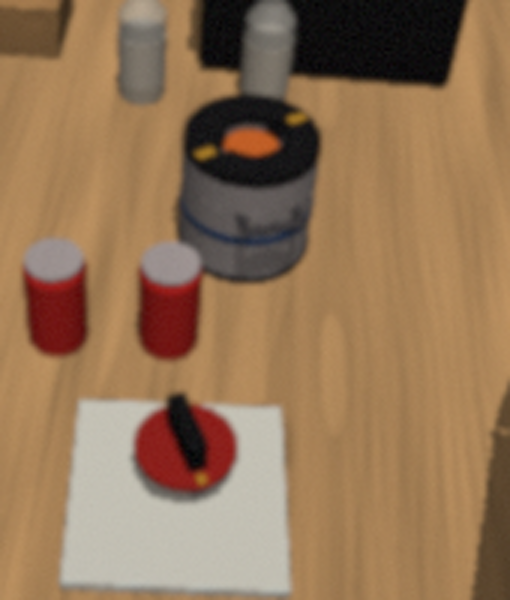

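The top view shows the lid at about (208,214), with its bar running from lower left to upper right. The canister is at about (312,228), with yellow marks at (301,212) and (323,242). Next I'll measure these precisely.

```bash
cat >> h.py <<'E'
def mask(p,col):
    hsv=cv2.cvtColor(p["img"],cv2.COLOR_RGB2HSV); h,s,v=[hsv[...,i].astype(int) for i in range(3)]
    if col=="red": return ((h<6)|(h>172))&(s>150)&(v>60)
    if col=="yellow": return (h>17)&(h<32)&(s>140)&(v>110)
    if col=="orange": return (h>=6)&(h<15)&(s>170)&(v>120)
def blobs(m,mina=4):
    n,l,st,c=cv2.connectedComponentsWithStats(m.astype(np.uint8)); 
    return [(c[i],st[i][4]) for i in range(1,n) if st[i][4]>=mina]
E
python3 - <<'E'
from h import *
np.set_printoptions(precision=4,suppress=True)
for cam in ["top","side"]:
    p=imaging.capture(cam)
    for col,z in [("yellow",.15),("yellow",.053),("red",.053),("orange",.136)]:
        for c,a in blobs(mask(p,col)):
            w=at_z(p,[c],z)[0]
            if .4<w[0]<.6 and abs(w[1])<.28: print(cam,col,z,c,a,w)
E
```

```text
top yellow 0.15 [300.5484 211.8387] 31 [ 0.5199 -0.1358  0.15  ]
top yellow 0.15 [322.9706 242.2647] 34 [ 0.4253 -0.2063  0.15  ]
top yellow 0.053 [300.5484 211.8387] 31 [ 0.5256 -0.1447  0.053 ]
top yellow 0.053 [322.9706 242.2647] 34 [ 0.4249 -0.2198  0.053 ]
top red 0.053 [206.2188 207.5885] 192 [0.5363 0.1716 0.053 ]
top red 0.053 [212.0538 220.7175] 223 [0.4926 0.1511 0.053 ]
top orange 0.136 [310.9467 227.0328] 244 [ 0.4729 -0.1702  0.136 ]
side yellow 0.15 [298.7778 148.8333] 18 [ 0.426  -0.2076  0.15  ]
side yellow 0.15 [268.  160.5] 18 [ 0.5213 -0.1358  0.15  ]
side yellow 0.053 [268.  160.5] 18 [ 0.5249 -0.2544  0.053 ]
side red 0.053 [255.8261 215.5362] 414 [0.5435 0.0115 0.053 ]
side red 0.053 [254.2413 261.1016] 315 [0.5324 0.1779 0.053 ]
side red 0.053 [271.0096 257.4211] 209 [0.4879 0.1606 0.053 ]
side orange 0.136 [283.3898 157.3136] 118 [ 0.4737 -0.1751  0.136 ]
side orange 0.136 [266.9474 269.3684] 19 [0.496  0.2572 0.136 ]
```

Request:
{"name": "jog_arm", "arguments": {
  "commands": [
    [1, 20, -30, 10, -5],
    [1, 44, -61, 20, -11],
    [1, 68, -94, 20, -17],
    [1, 92, -127, 20, -23],
    [1, 116, -160, 20, -29],
    [1, 140, -194, 20, -35],
    [1, 164, -227, 20, -41],
    [1, 188, -260, 20, -45.6]
  ]
}}

```text
t: 1.62
tcp_pos: [0.3918, 0.3293, 0.2597]
eef_rot: [[-0.425, 0.905, 0.0], [0.905, 0.425, 0.001], [0.001, 0.001, -1.0]]
contact_force: [1.4, 0.3, -0.3]
width: 0.0854
```

Request:
{"name": "jog_arm", "arguments": {
  "commands": [
    [1, 24, -33, 0, 0],
    [1, 48, -66, 0, 0],
    [1, 72, -100, 0, 0],
    [1, 96, -133, 0, 0],
    [1, 112, -155, 0, 0],
    [1, 122, -168, 0, 0],
    [1, 122, -168, 0, 0],
    [1, 122, -168, 0, 0]
  ]
}}

```text
t: 2.28
tcp_pos: [0.514, 0.1608, 0.2597]
eef_rot: [[-0.423, 0.906, 0.0], [0.906, 0.423, 0.001], [0.001, 0.001, -1.0]]
contact_force: [-0.7, 1.1, -1.2]
width: 0.085
```

```bash
cat > w.py <<'E'
from h import *
import sys
np.set_printoptions(precision=4,suppress=True)
s=observe();print(s["t"],s["tcp_pos"],s["contact_force"],s["width"]);y=s["eef_rot"][:,1];print("yaw_y",np.degrees(np.arctan2(y[1],y[0])),s["joint_positions"])
p=imaging.capture("wrist");save(p,sys.argv[1]);print(p["origin"])
for col,z in [("yellow",.15),("yellow",.053),("red",.053),("orange",.136)]:
    for c,a in blobs(mask(p,col),20): print(col,z,c,a,at_z(p,[c],z)[0])
for t in ["grip","mouth"]:
    for a in imaging.place_of(p,t)[:2]: print(t,a,at_z(p,[a["position"]],.074 if t=="grip" else .15))
E
python3 w.py w1.png
```

```text
2.2833 [0.514  0.1608 0.2597] [-0.6956  1.0827 -1.2314] 0.08497242626055682
yaw_y 25.02252802922685 [-42.4289   7.1731  22.2476  96.2977  -2.8177  77.0379   5.3148]
[0.4849 0.2229 0.395 ]
yellow 0.15 [255.5    142.3478] 46 [0.4932 0.2073 0.15  ]
yellow 0.15 [459.7285 273.6408] 2773 [0.7495 0.1771 0.15  ]
yellow 0.15 [391.0202 371.0303] 99 [0.7568 0.0326 0.15  ]
yellow 0.053 [255.5    142.3478] 46 [0.4964 0.2012 0.053 ]
yellow 0.053 [459.7285 273.6408] 2773 [0.8543 0.1589 0.053 ]
yellow 0.053 [391.0202 371.0303] 99 [ 0.8644 -0.0428  0.053 ]
red 0.053 [255.5222 172.5699] 3169 [0.5126 0.1667 0.053 ]
red 0.053 [226.6963 279.3909] 1709 [0.5409 0.0082 0.053 ]
red 0.053 [297.4069 301.2456] 1600 [0.6508 0.0181 0.053 ]
orange 0.136 [256.    143.129] 31 [0.4944 0.206  0.136 ]
grip {'position': [255.5, 181.1], 'conf': 0.79} [[0.5153 0.1607 0.074 ]]
grip {'position': [257.5, 170.9], 'conf': 0.4} [[0.5122 0.173  0.074 ]]
```

View pics/w1.png

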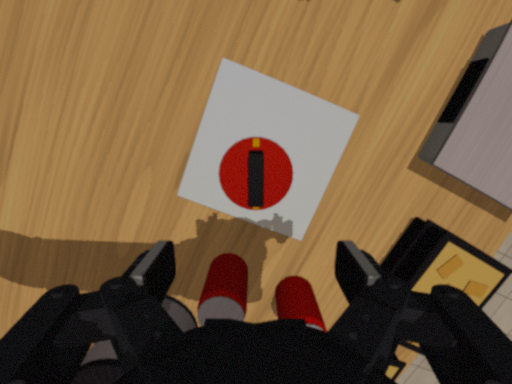

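The lid bar is vertical in the wrist picture at column 256, disc centre about (256,173), so it's aligned with the jaws. I'll fit the disc's centre and bar angle.

```bash
cat > lid.py <<'E'
from h import *
np.set_printoptions(precision=4,suppress=True)
p=imaging.capture("wrist")
m=mask(p,"red").astype(np.uint8); m[:, :200]=0; m[:,310:]=0; m[225:]=0
c=max(cv2.findContours(cv2.morphologyEx(m,cv2.MORPH_CLOSE,np.ones((25,25))),cv2.RETR_EXTERNAL,cv2.CHAIN_APPROX_NONE)[0],key=cv2.contourArea)
w=at_z(p,cv2.convexHull(c)[:,0].astype(float),.053)
ce,r=cv2.minEnclosingCircle((w[:,:2]*1000).astype(np.float32));print("disc",ce,r)
e=cv2.fitEllipse((w[:,:2]*1000).astype(np.float32));print(e)
g=p["img"].max(2); k=np.zeros_like(g); k[140:215,225:290]=(g[140:215,225:290]<60)
b=max(blobs(k,50),key=lambda x:x[1]);print(b)
ys,xs=np.nonzero(k); print(cv2.fitLine(np.c_[xs,ys].astype(np.float32),cv2.DIST_HUBER,0,.01,.01).ravel())
w=at_z(p,np.c_[xs,ys],.089)[:,:2]; l=cv2.fitLine((w*1000).astype(np.float32),cv2.DIST_HUBER,0,.01,.01).ravel();print(l,np.degrees(np.arctan2(l[1],l[0])))
E
python3 lid.py
```

```text
disc (513.6399536132812, 164.21868896484375) 46.41302490234375
((513.6441650390625, 164.27720642089844), (92.37670135498047, 92.49539184570312), 52.482662200927734)
(array([255.4585, 180.193 ]), np.int32(772))
[  0.0193  -0.9998 255.4464 180.0833]
[  0.4092  -0.9125 512.3823 166.5944] -65.84685
```

Request:
{"name": "jog_arm", "arguments": {
  "commands": [
    [1, 0, 3.4, -30, -0.5],
    [1, 0, 3.4, -65, -0.5],
    [1, 0, 3.4, -100, -0.5],
    [1, 0, 3.4, -130, -0.5],
    [1, 0, 3.4, -130, -0.5],
    [1, 0, 3.4, -160, -0.5],
    [1, 0, 3.4, -185, -0.5],
    [1, 0, 3.4, -195, -0.5]
  ],
  "grip_force": 60
}}

```text
t: 3.15
tcp_pos: [0.5122, 0.1666, 0.0635]
eef_rot: [[-0.42, 0.908, -0.002], [0.908, 0.42, 0.001], [0.001, -0.001, -1.0]]
contact_force: [-0.7, -0.6, -0.4]
width: 0.0855
```

Request:
{"name": "jog_arm", "arguments": {
  "commands": [
    [1, 0, 0, 0, 0],
    [0.6, 0, 0, 0, 0],
    [0.3, 0, 0, 0, 0],
    [0.1, 0, 0, 0, 0],
    [0, 0, 0, 0, 0],
    [0, 0, 0, 0, 0],
    [0, 0, 0, 0, 0],
    [0, 0, 0, 0, 0]
  ]
}}

```text
t: 3.82
tcp_pos: [0.5128, 0.1669, 0.0643]
eef_rot: [[-0.42, 0.908, -0.0], [0.908, 0.42, 0.001], [0.001, 0.0, -1.0]]
contact_force: [-0.3, -0.6, 6.9]
width: 0.0174
```

```bash
python3 w.py w2.png
```

```text
3.8167 [0.5128 0.1669 0.0643] [-0.3185 -0.5515  6.8914] 0.017398463970281684
yaw_y 24.830980612941882 [-40.6917  18.6433  20.6795 108.5311  -8.0953  54.2237   8.5726]
[0.484  0.2291 0.1997]
yellow 0.15 [254.5259 180.4661] 251 [0.4884 0.2195 0.15  ]
yellow 0.053 [254.5259 180.4661] 251 [0.497  0.2008 0.053 ]
red 0.053 [254.3099 217.3858] 8647 [0.5059 0.1811 0.053 ]
red 0.053 [233.2222 306.8333] 36 [0.5192 0.1202 0.053 ]
red 0.053 [275.7949 306.7949] 39 [0.544  0.1317 0.053 ]
orange 0.136 [258.2115 176.3846] 52 [0.49   0.2181 0.136 ]
orange 0.136 [247.24 184.96] 25 [0.4885 0.2151 0.136 ]
grip {'position': [256.9, 265.6], 'conf': 0.92} [[0.5152 0.1644 0.074 ]]
```

View pics/w2.png

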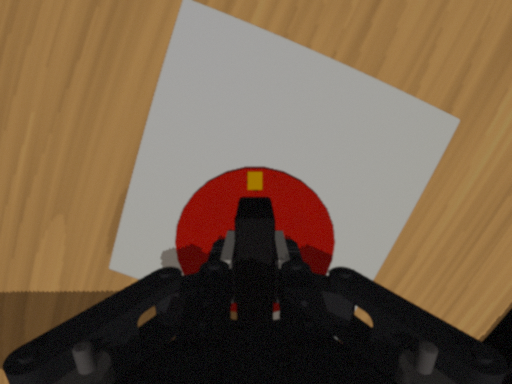

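The bar is gripped centrally; the disc shows around (255,235). Now for the lid's offset in the hand.

```bash
cat > off.py <<'E'
from h import *
from scipy.optimize import least_squares
np.set_printoptions(precision=4,suppress=True)
def off(zd):
    s=observe(); p=imaging.capture("wrist")
    m=mask(p,"red").astype(np.uint8); m[270:]=0; m[:,:150]=0; m[:,360:]=0
    m=cv2.morphologyEx(m,cv2.MORPH_CLOSE,np.ones((5,5)))
    c=max(cv2.findContours(m,cv2.RETR_EXTERNAL,cv2.CHAIN_APPROX_NONE)[0],key=cv2.contourArea)[:,0]
    # outer boundary: points on hull, upper part
    h=np.array([q for q in c if q[1]<235])
    top=[];
    for x in np.unique(h[:,0]): top.append([x,h[h[:,0]==x][:,1].min()-.5])
    w=at_z(p,np.array(top,float),zd)[:,:2]*1000
    f=least_squares(lambda q:np.hypot(w[:,0]-q[0],w[:,1]-q[1])-48,[*(s["tcp_pos"][:2]*1000)],loss="soft_l1")
    f3=least_squares(lambda q:np.hypot(w[:,0]-q[0],w[:,1]-q[1])-q[2],[*f.x,48],loss="soft_l1")
    d=f.x-s["tcp_pos"][:2]*1000
    ys,xs=np.nonzero(mask(p,"yellow")[150:210,200:310]); y=at_z(p,[[xs.mean()+200,ys.mean()+150]],zd)[0]*1000
    print("centre",f.x,"3par",f3.x,"tcp",s["tcp_pos"]*1000,"off in tool",s["eef_rot"][:2,:2].T@d, "rms",np.sqrt(np.mean(f.fun**2)))
    v=f.x-y[:2]; print("mark-centre angle",np.degrees(np.arctan2(v[1],v[0])),np.hypot(*v)); 
    x=s["eef_rot"][:,0]; print("tool x yaw",np.degrees(np.arctan2(x[1],x[0])))
    return p
if __name__=="__main__": off(.053)
E
python3 off.py
```

```text
centre [514.2582 163.556 ] 3par [513.4539 165.2661  46.3632] tcp [512.7699 166.9064  64.2533] off in tool [-3.6657 -0.0564] rms 0.40669452826583274
mark-centre angle -65.06294350568959 41.06017085972071
tool x yaw 114.83433130439627
```

Request:
{"name": "jog_arm", "arguments": {
  "commands": [
    [0, 0, 0, 12, 0],
    [0, 0, 0, 40, 0],
    [0, 0, 0, 75, 0],
    [0, 0, 0, 110, 0],
    [0, 0, 0, 145, 0],
    [0, -5, -15, 175, -5],
    [0, -12, -45, 195, -10],
    [0, -20, -75, 210, -16]
  ]
}}

```text
t: 4.68
tcp_pos: [0.4927, 0.0915, 0.277]
eef_rot: [[-0.151, 0.989, 0.002], [0.989, 0.151, 0.002], [0.002, 0.002, -1.0]]
contact_force: [0.4, -0.3, -1.4]
width: 0.0169
```

Request:
{"name": "jog_arm", "arguments": {
  "commands": [
    [0, -9, -33, 15, -7],
    [0, -18, -67, 26, -14],
    [0, -27, -101, 26, -21],
    [0, -37, -136, 26, -28],
    [0, -46, -170, 26, -35],
    [0, -55, -204, 26, -42],
    [0, -64, -238, 26, -49],
    [0, -73, -270, 26, -55]
  ]
}}

```text
t: 5.35
tcp_pos: [0.4183, -0.1806, 0.3035]
eef_rot: [[0.728, 0.686, 0.003], [0.686, -0.728, 0.0], [0.003, 0.002, -1.0]]
contact_force: [1.3, 0.1, -1.6]
width: 0.0171
```

Request:
{"name": "jog_arm", "arguments": {
  "commands": [
    [0, -9, -25, 0, -5],
    [0, -12, -40, 0, -7],
    [0, -12, -40, 0, -7.2],
    [0, -12, -40, 0, -7.2],
    [0, -12, -40, 0, -7.2],
    [0, -12, -40, 0, -7.2],
    [0, -12, -40, 0, -7.2],
    [0, -12, -40, 0, -7.2]
  ]
}}

```text
t: 6.02
tcp_pos: [0.4066, -0.2198, 0.3035]
eef_rot: [[0.807, 0.59, 0.003], [0.59, -0.807, -0.0], [0.002, 0.002, -1.0]]
contact_force: [-0.9, -0.0, -1.0]
width: 0.0169
```

```bash
python3 w.py w3.png
```

```text
6.0167 [ 0.4066 -0.2198  0.3035] [-0.9103 -0.0234 -1.0431] 0.016930390754816508
yaw_y -53.81630833862855 [-22.3272  -7.7257  41.7496 103.0805   5.1277  82.5697 -35.3039]
[ 0.4616 -0.1793  0.439 ]
yellow 0.15 [253.13    43.3926] 377 [ 0.5216 -0.1339  0.15  ]
yellow 0.15 [253.9038 106.8857] 2213 [ 0.4737 -0.1699  0.15  ]
yellow 0.15 [254.3824 160.2   ] 170 [ 0.43   -0.2024  0.15  ]
yellow 0.15 [254.8158 180.2895] 266 [ 0.4126 -0.2157  0.15  ]
yellow 0.053 [253.13    43.3926] 377 [ 0.5418 -0.1187  0.053 ]
yellow 0.053 [253.9038 106.8857] 2213 [ 0.4777 -0.1667  0.053 ]
yellow 0.053 [254.3824 160.2   ] 170 [ 0.4193 -0.2102  0.053 ]
yellow 0.053 [254.8158 180.2895] 266 [ 0.3961 -0.228   0.053 ]
red 0.053 [189.5756   9.8973] 886 [ 0.527  -0.0288  0.053 ]
red 0.053 [254.8436 217.3493] 8811 [ 0.3501 -0.2617  0.053 ]
red 0.053 [233.5278 306.6111] 72 [ 0.2    -0.3271  0.053 ]
red 0.053 [275.78 306.36] 50 [ 0.2424 -0.3843  0.053 ]
orange 0.136 [257.4038 181.5769] 52 [ 0.4107 -0.2208  0.136 ]
mouth {'position': [252.2, 107.8], 'conf': 0.93} [[ 0.4719 -0.169   0.15  ]]
mouth {'position': [253.8, 108.3], 'conf': 0.58} [[ 0.4725 -0.1706  0.15  ]]
```

View pics/w3.png

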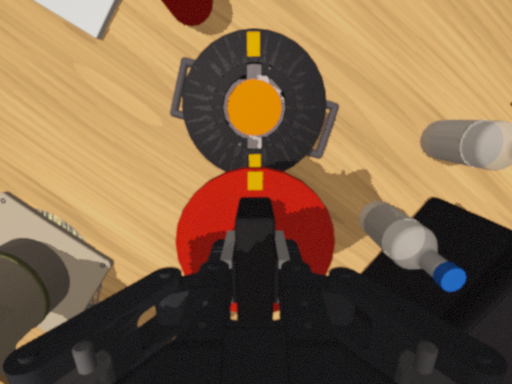

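The ring is at about (254,107), with its slots in line with the lid's mark (columns 253–255). I'll move above the mouth and check against the two fixed cameras.

Request:
{"name": "jog_arm", "arguments": {
  "commands": [
    [0, 15, 11, 0, 0.5],
    [0, 34, 26, 0, 0.5],
    [0, 55, 41, 0, 0.5],
    [0, 68.4, 51.3, -15, 0.5],
    [0, 68.4, 51.3, -40, 0.5],
    [0, 68.4, 51.3, -65, 0.5],
    [0, 68.4, 51.3, -78, 0.5],
    [0, 68.4, 51.3, -78, 0.5]
  ]
}}

```text
t: 6.83
tcp_pos: [0.4734, -0.1683, 0.2227]
eef_rot: [[0.802, 0.597, -0.002], [0.597, -0.802, 0.0], [-0.001, -0.001, -1.0]]
contact_force: [-0.3, -0.1, -1.4]
width: 0.0174
```

```bash
python3 - <<'E'
from h import *
np.set_printoptions(precision=4,suppress=True)
s=observe();print(s["t"],s["tcp_pos"],s["contact_force"],s["joint_positions"])
x=s["eef_rot"][:,0];print(np.degrees(np.arctan2(x[1],x[0])))
for cam in ["top","side","wrist"]:
    p=imaging.capture(cam);save(p,cam+"4.png")
    if cam!="wrist":
        c=cv2.resize(p["img"][180:280,230:380] if cam=="top" else p["img"][80:230,200:370],None,fx=4,fy=4,interpolation=cv2.INTER_CUBIC);cv2.imwrite(f"pics/{cam}4z.png",c[:,:,::-1])
    zd=s["tcp_pos"][2]-.0113
    for c,a in blobs(mask(p,"yellow"),3): print(cam,c,a,at_z(p,[c],.15),at_z(p,[c],zd))
E
python3 -c "
from off import *
print(off(observe()['tcp_pos'][2]-.0113)['shot'])"
```

```text
6.8333 [ 0.4734 -0.1683  0.2227] [-0.3124 -0.1186 -1.3679] [-24.4967   3.589   40.902  105.0159  -2.437   72.3872 -36.2565]
36.65194141848537
top [315.2 119. ] 5 [[ 0.8188 -0.1825  0.15  ]] [[ 0.8031 -0.1749  0.2114]]
top [244. 123.] 3 [[0.803 0.046 0.15 ]] [[0.7879 0.0442 0.2114]]
top [240.25 126.5 ] 4 [[0.7914 0.0579 0.15  ]] [[0.7768 0.0556 0.2114]]
top [291.5  128.25] 4 [[ 0.7876 -0.1064  0.15  ]] [[ 0.7731 -0.1019  0.2114]]
top [300.5484 211.8387] 31 [[ 0.5199 -0.1358  0.15  ]] [[ 0.5164 -0.1302  0.2114]]
top [306.5 217. ] 4 [[ 0.5039 -0.1546  0.15  ]] [[ 0.501  -0.1482  0.2114]]
side [299.4286 148.7143] 14 [[ 0.4239 -0.2085  0.15  ]] [[ 0.4297 -0.1274  0.2114]]
side [268.1765 160.4706] 17 [[ 0.5208 -0.136   0.15  ]] [[ 0.5186 -0.061   0.2114]]
side [172.6667 168.5   ] 6 [[ 0.8061 -0.0628  0.15  ]] [[0.7804 0.0062 0.2114]]
side [183.55 169.4 ] 20 [[ 0.7725 -0.0626  0.15  ]] [[0.7495 0.0064 0.2114]]
side [168.8889 172.    ] 9 [[ 0.8133 -0.0457  0.15  ]] [[0.787  0.0219 0.2114]]
side [180.5  172.75] 4 [[ 0.778  -0.0465  0.15  ]] [[0.7546 0.0212 0.2114]]
side [166.8571 177.2857] 7 
[... 1343 characters left out ...]
34.75] 4 [[0.817  0.1983 0.15  ]] [[0.7904 0.2458 0.2114]]
side [157.     239.0667] 15 [[0.7773 0.2077 0.15  ]] [[0.7539 0.2544 0.2114]]
side [133.5833 238.6667] 12 [[0.836  0.2133 0.15  ]] [[0.8078 0.2595 0.2114]]
side [157.5 245.5] 4 [[0.7704 0.2273 0.15  ]] [[0.7476 0.2724 0.2114]]
wrist [254.4847 136.0829] 555 [[ 0.5214 -0.1342  0.15  ]] [[ 0.5238 -0.1324  0.2114]]
wrist [254.7586 180.433 ] 261 [[ 0.4938 -0.155   0.15  ]] [[ 0.5042 -0.1472  0.2114]]
centre [ 472.8045 -170.8232] 3par [ 473.158  -170.5605   47.6236] tcp [ 475.3012 -169.1281  226.517 ] off in tool [-3.015  -0.1287] rms 0.2729309805033889
mark-centre angle -143.36137141512583 42.91646964382381
tool x yaw 36.61811889840135
16
```

View pics/top4z.png

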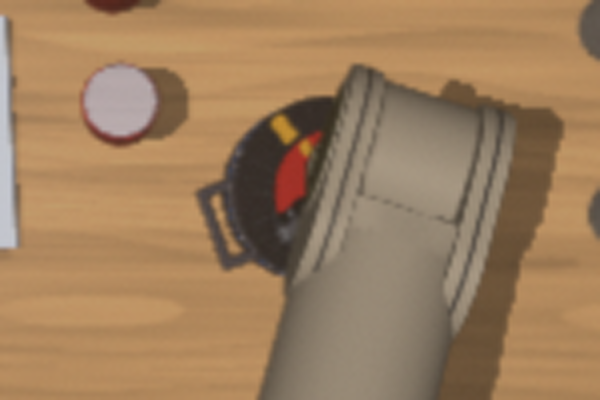

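View pics/side4z.png

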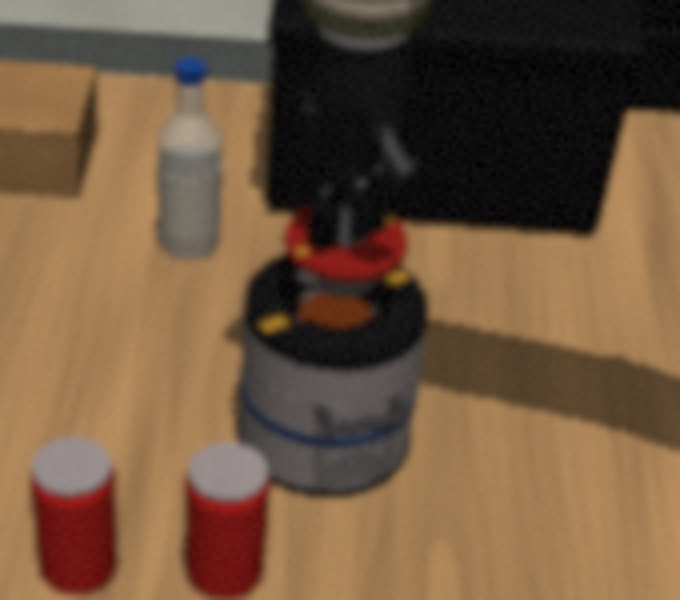

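View pics/wrist4.png

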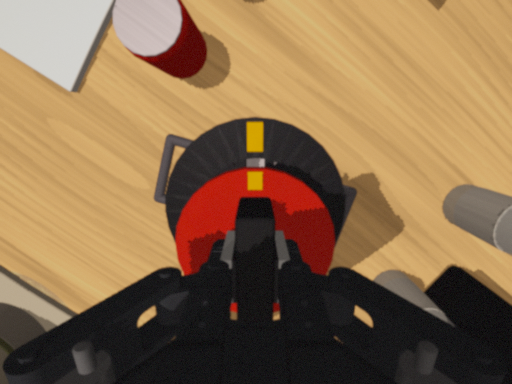

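The lid hangs centred over the mouth. In the wrist view its mark (255,180) lines up with the slot and ring mark (254.5,136). One more check in the side view: lid marks near (275,142) and (297,135).

Run:
```python
from h import *
np.set_printoptions(precision=4,suppress=True)
s=observe();print(s["tcp_pos"])
p=imaging.capture("side");zd=s["tcp_pos"][2]-.0113
m=mask(p,"red").astype(np.uint8);m[:120]=0;m[152:]=0;m[:,:268]=0;m[:,305:]=0
c=np.argwhere(m)[:,::-1].astype(float);print(len(c),c.min(0),c.max(0))
top=[[x,c[c[:,0]==x][:,1].max()] for x in np.unique(c[:,0])]
print(np.array(top)[::3].tolist())
print(at_z(p,[[275,142.5],[297.5,135],[286.25,138.75]],zd))
# left/right extremes of disc -> lid centre column; ring columns
print(imaging.place_of(p,"grip")[:1])
for a in imaging.place_of(p,"grip")[:1]: print(at_z(p,[a["position"]],zd+.021))
for a in imaging.place_of(p,"mouth")[:1]: print(a,at_z(p,[a["position"]],.15))
c=cv2.resize(p["img"][115:185,245:335],None,fx=8,fy=8,interpolation=cv2.INTER_CUBIC);cv2.imwrite("pics/side5z.png",c[:,:,::-1])
```

```text
[ 0.4755 -0.1692  0.2268]
264 [271. 132.] [300. 149.]
[[271.0, 139.0], [274.0, 145.0], [277.0, 146.0], [280.0, 148.0], [283.0, 148.0], [286.0, 149.0], [289.0, 149.0], [292.0, 148.0], [295.0, 147.0], [298.0, 145.0]]
[[ 0.5038 -0.1435  0.2155]
 [ 0.4366 -0.1909  0.2155]
 [ 0.4707 -0.1669  0.2155]]
[{'position': [289.4, 133.7], 'conf': 0.71}]
[[ 0.4628 -0.1647  0.2365]]
{'position': [281.8, 157.6], 'conf': 0.62} [[ 0.479  -0.1555  0.15  ]]
```

View pics/side5z.png

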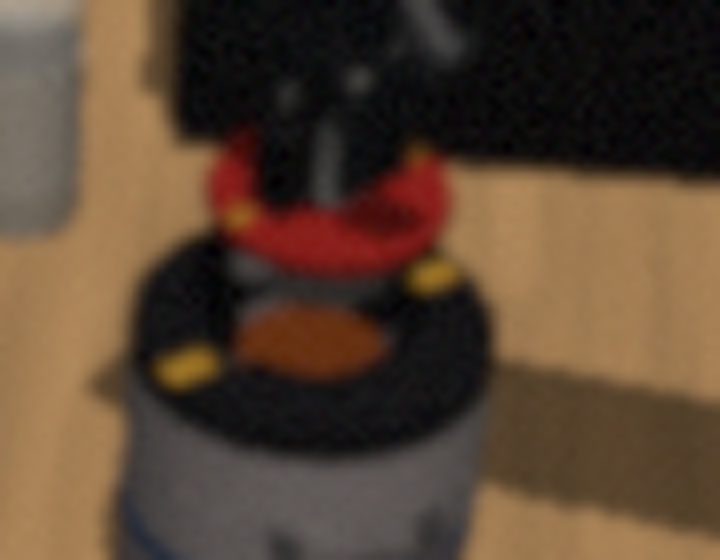

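Request:
{"name": "jog_arm", "arguments": {
  "commands": [
    [0, 0, 0, -8, 0],
    [0, 0, 0, -16, 0],
    [0, 0, 0, -20, 0],
    [0, 0, 0, -23, 0],
    [0, 0, 0, -26, 0],
    [0, 0, 0, -28, 0],
    [0, 0, 0, -30, 0],
    [0, 0, 0, -30, 0]
  ]
}}

```text
t: 7.9
tcp_pos: [0.4751, -0.1691, 0.196]
eef_rot: [[0.803, 0.596, 0.004], [0.596, -0.803, 0.0], [0.003, 0.002, -1.0]]
contact_force: [-0.1, 0.2, -1.3]
width: 0.0172
```

```bash
cat > st.py <<'E'
from h import *
import sys
np.set_printoptions(precision=2,suppress=True)
p=imaging.capture("wrist"); save(p,sys.argv[1])
p=imaging.capture("side"); cv2.imwrite("pics/s"+sys.argv[1],cv2.resize(p["img"][105:195,235:345],None,fx=5,fy=5,interpolation=cv2.INTER_CUBIC)[:,:,::-1])
s=observe();print(s["t"],s["tcp_pos"]*1000,s["contact_force"],s["moment"],s["width"]);x=s["eef_rot"][:,0];print(np.degrees(np.arctan2(x[1],x[0])))
E
python3 st.py w6.png
```

```text
8.0 [ 475.24 -169.12  196.34] [ 0.27 -1.2  -1.2 ] [-0.    0.05 -0.01] 0.016944817360090483
36.61397626694357
```

View pics/sw6.png

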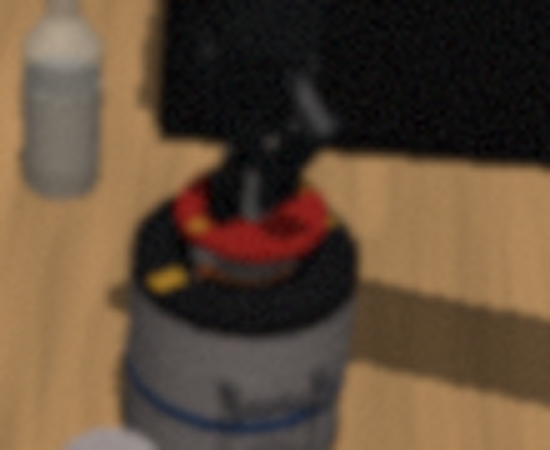

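View pics/w6.png

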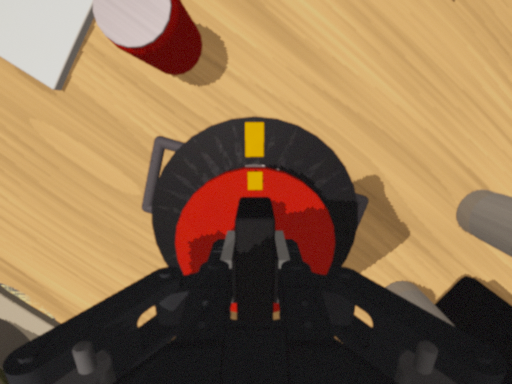

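No contact yet and the marks are collinear, so I'll continue down gently.

Request:
{"name": "jog_arm", "arguments": {
  "commands": [
    [0, 0, 0, -1, 0],
    [0, 0, 0, -2, 0],
    [0, 0, 0, -3, 0],
    [0, 0, 0, -4, 0],
    [0, 0, 0, -4, 0],
    [0, 0, 0, -4, 0],
    [0, 0, 0, -4, 0],
    [0, 0, 0, -4, 0]
  ]
}}

```text
t: 8.67
tcp_pos: [0.4753, -0.1691, 0.1924]
eef_rot: [[0.803, 0.596, 0.005], [0.596, -0.803, -0.0], [0.004, 0.003, -1.0]]
contact_force: [0.1, 0.3, -2.2]
width: 0.0171
```

Request:
{"name": "jog_arm", "arguments": {
  "commands": [
    [0, 0, 0, -1, 0],
    [0, 0, 0, -2, 0],
    [0, 0, 0, -3, 0],
    [0, 0, 0, -4, 0],
    [0, 0, 0, -4, 0],
    [0, 0, 0, -4, 0],
    [0, 0, 0, -4, 0],
    [0, 0, 0, -4, 0]
  ]
}}

```text
t: 9.33
tcp_pos: [0.4753, -0.1691, 0.1885]
eef_rot: [[0.803, 0.596, 0.005], [0.596, -0.803, 0.0], [0.004, 0.003, -1.0]]
contact_force: [0.1, 0.0, -2.4]
width: 0.0172
```

Request:
{"name": "jog_arm", "arguments": {
  "commands": [
    [0, 0, 0, -1, 0],
    [0, 0, 0, -2, 0],
    [0, 0, 0, -3, 0],
    [0, 0, 0, -4, 0],
    [0, 0, 0, -4, 0],
    [0, 0, 0, -4, 0],
    [0, 0, 0, -4, 0],
    [0, 0, 0, -4, 0]
  ]
}}

```text
t: 10.0
tcp_pos: [0.4755, -0.1692, 0.1846]
eef_rot: [[0.803, 0.596, 0.005], [0.596, -0.803, -0.0], [0.004, 0.003, -1.0]]
contact_force: [-1.1, 0.2, 3.5]
width: 0.017
```

```bash
python3 st.py w7.png
```

```text
10.1 [ 475.46 -169.18  184.58] [-0.55  0.69  3.41] [0.09 0.19 0.02] 0.017109057100244546
36.6126785979039
```

View pics/sw7.png

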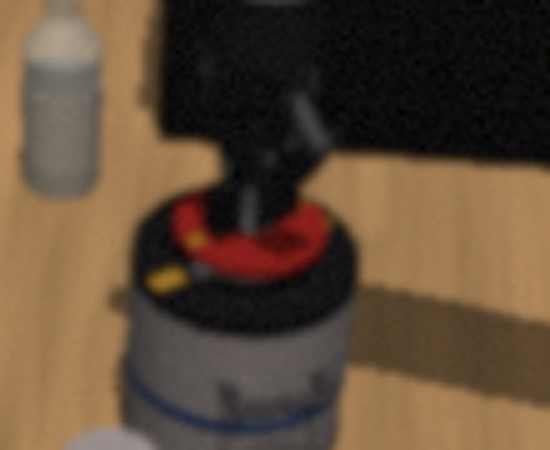

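The load rose about 5.5 N right where the spring plate is expected, so the lugs are through the slots. Now pressing down.

Request:
{"name": "jog_arm", "arguments": {
  "commands": [
    [0, 0, 0, -1.5, 0],
    [0, 0, 0, -3, 0],
    [0, 0, 0, -4.5, 0],
    [0, 0, 0, -6, 0],
    [0, 0, 0, -7, 0],
    [0, 0, 0, -7, 0],
    [0, 0, 0, -7, 0],
    [0, 0, 0, -7, 0]
  ]
}}

```text
t: 10.77
tcp_pos: [0.4755, -0.1692, 0.1776]
eef_rot: [[0.803, 0.596, 0.005], [0.596, -0.803, 0.0], [0.004, 0.003, -1.0]]
contact_force: [-1.1, 0.1, 6.4]
width: 0.0171
```

Request:
{"name": "jog_arm", "arguments": {
  "commands": [
    [0, 0, 0, -1, 0],
    [0, 0, 0, -2, 0],
    [0, 0, 0, -3, 0],
    [0, 0, 0, -4, 0],
    [0, 0, 0, -4, 0],
    [0, 0, 0, -4, 0],
    [0, 0, 0, -4, 0],
    [0, 0, 0, -4, 0]
  ]
}}

```text
t: 11.43
tcp_pos: [0.4756, -0.1692, 0.1737]
eef_rot: [[0.803, 0.596, 0.005], [0.596, -0.803, 0.0], [0.004, 0.003, -1.0]]
contact_force: [-2.5, -0.3, 7.1]
width: 0.0177
```

```bash
python3 st.py w8.png; python3 -c "
from off import *
off(observe()['tcp_pos'][2]-.0113)"
```

```text
11.5333 [ 475.53 -169.21  173.7 ] [-2.73  2.01  7.17] [ 0.24  0.65 -0.02] 0.017100370287448353
36.60954783664632
centre [ 473.07   -170.8168] 3par [ 473.5597 -170.454    47.4753] tcp [ 475.5272 -169.2117  173.7041] off in tool [-2.9297 -0.1769] rms 0.21225833307960737
mark-centre angle -143.10945526612724 47.236326820468754
tool x yaw 36.60954783664632
```

View pics/w8.png

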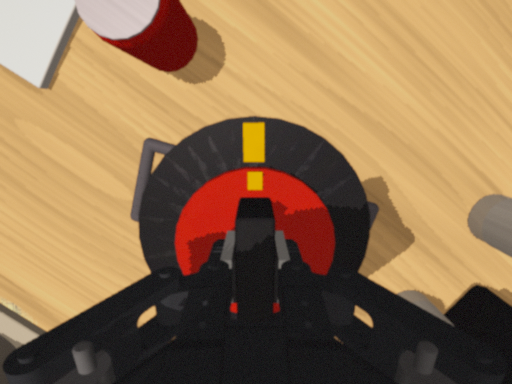

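The lid is pressed to about −26.6 mm at 8–9 N. Next I turn clockwise about the lid's axis, which sits 2.7 mm off the TCP.

Request:
{"name": "jog_arm", "arguments": {
  "commands": [
    [0, 0, 0, -0.4, -1],
    [0, 0.1, -0.2, -0.4, -4],
    [0, 0.2, -0.35, -0.4, -8],
    [0, 0.3, -0.5, -0.4, -12],
    [0, 0.4, -0.7, -0.4, -16],
    [0, 0.4, -0.85, -0.4, -20],
    [0, 0.4, -0.85, -0.4, -20],
    [0, 0.4, -0.85, -0.4, -20]
  ]
}}

```text
t: 12.25
tcp_pos: [0.4764, -0.1703, 0.1737]
eef_rot: [[0.958, 0.285, 0.006], [0.285, -0.958, -0.002], [0.005, 0.004, -1.0]]
contact_force: [-0.2, 0.1, 7.7]
width: 0.017
```

```bash
python3 st.py w9.png
```

```text
12.35 [ 476.41 -170.33  173.68] [0.1  0.46 7.81] [ 0.02  0.24 -0.05] 0.017458452573899996
16.60192903625623
```

View pics/w9.png

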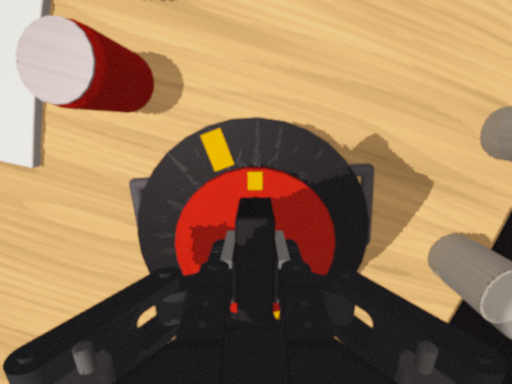

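The ring mark (217,150) has turned away from the lid mark (255,180), so the lid is rotating under the lip. Continuing towards the stop.

Request:
{"name": "jog_arm", "arguments": {
  "commands": [
    [0, 0, -0.1, -0.3, -3],
    [0, 0, -0.3, -0.3, -7],
    [0, 0, -0.5, -0.3, -11],
    [0, 0, -0.6, -0.3, -15],
    [0, 0, -0.8, -0.3, -19],
    [0, 0, -1, -0.3, -22],
    [0, 0, -1, -0.3, -24],
    [0, 0, -1, -0.3, -24]
  ]
}}

```text
t: 13.02
tcp_pos: [0.4766, -0.1717, 0.1736]
eef_rot: [[0.991, -0.131, 0.005], [-0.131, -0.991, -0.005], [0.006, 0.004, -1.0]]
contact_force: [-0.8, -1.5, 7.0]
width: 0.0173
```

Request:
{"name": "jog_arm", "arguments": {
  "commands": [
    [0, 0, 0, 0, -0.5],
    [0, 0, 0, 0, -1],
    [0, 0, 0, 0, -1.5],
    [0, 0, -0.1, 0, -2],
    [0, 0, -0.1, 0, -2.5],
    [0, 0, -0.1, 0, -2.5],
    [0, 0, -0.1, 0, -2.5],
    [0, 0, -0.1, 0, -2.5]
  ]
}}

```text
t: 13.68
tcp_pos: [0.4768, -0.1719, 0.1738]
eef_rot: [[0.985, -0.174, 0.005], [-0.174, -0.985, -0.005], [0.006, 0.004, -1.0]]
contact_force: [-1.9, 0.7, 7.3]
width: 0.0174
```

```bash
python3 st.py w10.png;python3 -c "
from off import *
off(observe()['tcp_pos'][2]-.0113)"
```

```text
13.7833 [ 476.79 -171.85  173.82] [-2.19 -0.39  7.13] [0.17 0.48 0.15] 0.0171570514964628
-10.03562567341612
centre [ 473.7264 -171.4499] 3par [ 474.5312 -171.5829   47.2984] tcp [ 476.7892 -171.852   173.8183] off in tool [-3.0859  0.1378] rms 0.2661092994606824
mark-centre angle 170.6644897600698 40.1155723815041
tool x yaw -10.03562567341612
```

View pics/w10.png

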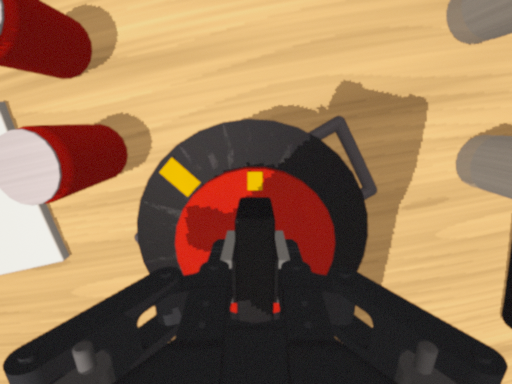

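Request:
{"name": "jog_arm", "arguments": {
  "commands": [
    [0, 0, 0, 0, -0.4],
    [0, 0, 0, 0, -0.8],
    [0, 0, 0, 0, -1.2],
    [0, 0, 0, 0, -1.2],
    [0, 0, 0, 0, -1.2],
    [0, 0, 0, 0, -1.2],
    [0, 0, 0, 0, -1.2],
    [0, 0, 0, 0, -1.2]
  ]
}}

```text
t: 14.5
tcp_pos: [0.477, -0.1714, 0.1738]
eef_rot: [[0.981, -0.194, 0.006], [-0.194, -0.981, -0.005], [0.006, 0.004, -1.0]]
contact_force: [-0.8, 1.2, 7.2]
width: 0.0175
```

```bash
python3 st.py w11.png
```

```text
14.6 [ 477.   -171.39  173.86] [-1.44  1.48  6.17] [0.63 0.42 0.24] 0.017285621159387702
-11.196004563810572
```

Request:
{"name": "jog_arm", "arguments": {
  "commands": [
    [0, 0, 0, 0.7, 0],
    [0, 0, 0, 1.4, 0],
    [0, 0, 0, 2.1, 0],
    [0, 0, 0, 2.8, 0],
    [0, 0, 0, 3.5, 0],
    [0, 0, 0, 4.2, 0],
    [0, 0, 0, 4.2, 0],
    [0, 0, 0, 4.2, 0]
  ]
}}

```text
t: 15.27
tcp_pos: [0.477, -0.1713, 0.1781]
eef_rot: [[0.981, -0.194, 0.006], [-0.194, -0.981, -0.004], [0.006, 0.003, -1.0]]
contact_force: [-1.1, 0.8, 6.5]
width: 0.0172
```

```bash
python3 st.py w12.png
```

```text
15.3667 [ 476.99 -171.31  178.09] [-1.1   2.07  5.14] [0.39 0.39 0.15] 0.0171607820415153
-11.187445750233735
```

View pics/sw12.png

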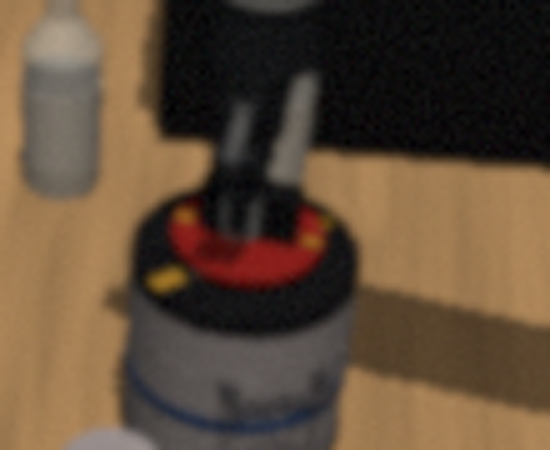

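The lid rose past −25 mm (now about −22.2) and the spring is still pushing, so the lugs are in the recesses. A little more.

Request:
{"name": "jog_arm", "arguments": {
  "commands": [
    [0, 0, 0, 0.3, 0],
    [0, 0, 0, 0.6, 0],
    [0, 0, 0, 0.9, 0],
    [0, 0, 0, 1.2, 0],
    [0, 0, 0, 1.2, 0],
    [0, 0, 0, 1.2, 0],
    [0, 0, 0, 1.2, 0],
    [0, 0, 0, 1.2, 0]
  ]
}}

```text
t: 16.03
tcp_pos: [0.477, -0.1713, 0.1792]
eef_rot: [[0.981, -0.194, 0.006], [-0.194, -0.981, -0.005], [0.006, 0.003, -1.0]]
contact_force: [0.5, 0.5, 1.2]
width: 0.0172
```

```bash
python3 st.py w13.png
```

```text
16.1333 [ 476.99 -171.29  179.23] [ 0.78 -0.29  0.98] [0.2  0.07 0.15] 0.017020672982468423
-11.189042294798814
```

The spring force is now carried by the lip at −21.1 mm, which matches locked. Releasing and retreating.

Request:
{"name": "jog_arm", "arguments": {
  "commands": [
    [0.15, 0, 0, 0, 0],
    [0.3, 0, 0, 0, 0],
    [0.5, 0, 0, 0, 0],
    [0.6, 0, 0, 0, 0],
    [0.6, 0, 0, 0, 0],
    [0.6, 0, 0, 0, 0],
    [0.6, 0, 0, 0, 0],
    [0.6, 0, 0, 0, 0]
  ]
}}

```text
t: 16.8
tcp_pos: [0.477, -0.1713, 0.1792]
eef_rot: [[0.981, -0.194, 0.005], [-0.194, -0.981, -0.005], [0.006, 0.003, -1.0]]
contact_force: [0.0, 0.8, 0.6]
width: 0.0511
```

Request:
{"name": "jog_arm", "arguments": {
  "commands": [
    [0.6, 0, 0, 10, 0],
    [0.6, 0, 0, 25, 0],
    [0.6, 0, 0, 45, 0],
    [0.6, 0, 0, 70, 0],
    [0.6, 0, 0, 100, 0],
    [0.6, 0, 0, 120, 0],
    [0.6, 0, 0, 120, 0],
    [0.6, 0, 0, 120, 0]
  ]
}}

```text
t: 17.47
tcp_pos: [0.4774, -0.1715, 0.3006]
eef_rot: [[0.981, -0.194, 0.008], [-0.194, -0.981, -0.004], [0.009, 0.003, -1.0]]
contact_force: [0.5, 0.4, -0.4]
width: 0.0515
```

Request:
{"name": "jog_arm", "arguments": {
  "commands": [
    [0.6, -20, 0, 0, 0],
    [0.6, -40, 0, 0, 0],
    [0.6, -60, 0, 0, 0],
    [0.6, -70, 0, 0, 0],
    [0.6, -70, 0, 0, 0],
    [0.6, -70, 0, 0, 0],
    [0.6, -70, 0, 0, 0],
    [0.6, -70, 0, 0, 0]
  ]
}}

```text
t: 18.13
tcp_pos: [0.4079, -0.1714, 0.3003]
eef_rot: [[0.981, -0.194, 0.007], [-0.194, -0.981, -0.005], [0.008, 0.004, -1.0]]
contact_force: [-0.5, -0.7, 0.7]
width: 0.0514
```

```bash
python3 st.py w14.png
python3 - <<'E'
from h import *
np.set_printoptions(precision=4,suppress=True)
p=imaging.capture("wrist")
for z in (.15,.168):
  for c,a in blobs(mask(p,"yellow"),30): print(z,c,a,at_z(p,[c],z)[0])
E
```

```text
18.2333 [ 407.83 -171.46  300.38] [-0.01  0.36  0.31] [0.   0.01 0.01] 0.0513866996244986
-11.186501048990738
0.15 [194.1233  85.6404] 292 [ 0.5224 -0.1331  0.15  ]
0.15 [239.3585  82.0755] 106 [ 0.5166 -0.1779  0.15  ]
0.15 [282.7435 165.9843] 191 [ 0.4256 -0.2058  0.15  ]
0.15 [240.4583 170.125 ] 72 [ 0.4299 -0.1608  0.15  ]
0.168 [194.1233  85.6404] 292 [ 0.5193 -0.1363  0.168 ]
0.168 [239.3585  82.0755] 106 [ 0.5139 -0.1783  0.168 ]
0.168 [282.7435 165.9843] 191 [ 0.4286 -0.2044  0.168 ]
0.168 [240.4583 170.125 ] 72 [ 0.4327 -0.1623  0.168 ]
```

View pics/w14.png

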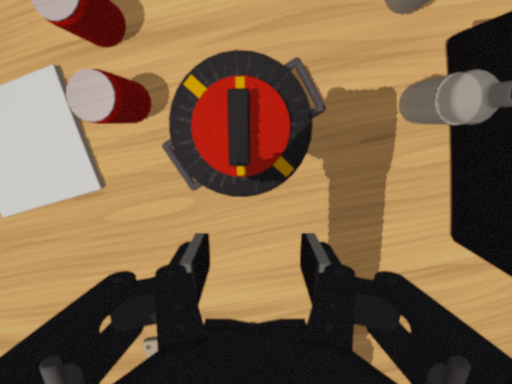

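View pics/sw14.png

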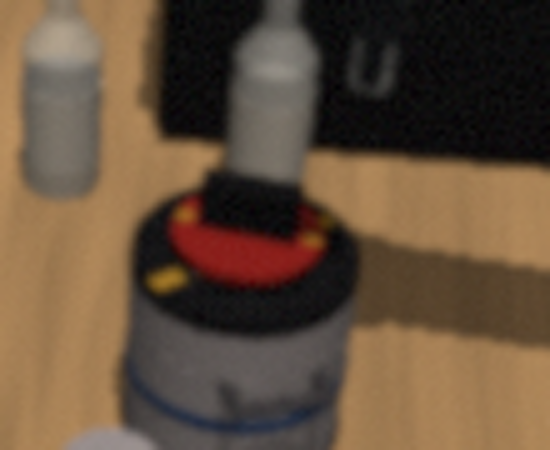

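Run:
```python
from h import *
p=imaging.capture("wrist")
d=[at_depth(p,[[x,y]])[0][2] for x,y in [(215,110),(215,140),(270,110),(270,140),(225,95),(262,160)]]
r=[at_depth(p,[[x,y]])[0][2] for x,y in [(183,120),(185,145),(299,110),(298,140),(215,180),(225,62)]]
print(np.round(d,4),np.round(r,4),np.median(d)-np.median(r))
print(order.sign_off())
```

```text
[0.1697 0.1679 0.168  0.1702 0.1682 0.169 ] [0.1516 0.1517 0.1498 0.1498 0.1513 0.1501] 0.017898273054165914
the job is handed in; nothing more can be done
None
```

The soup canister is closed, and I handed the job in at about 18 s of the 72 s allowed. I gripped the lid by its bar, carried it over the mouth and lowered it so the lugs dropped through the slots. Then I pressed it to about 26.6 mm below the mouth, turned it about 48° clockwise, let it rise, released it and backed the arm away.

**Last checks, all consistent with a locked lid:**
- **Height:** the disc's top is 17.9 mm above the ring; 18 mm means locked. The spring's push moved to the lip at about −21 mm.
- **Angle:** the bar stands at −11°, with the slots at 37° and the canister's x axis at about 19°. That is about 0.53 rad from the x axis, against the 0.42 needed.
- **Centring:** the lid is about 1 mm off the mouth's axis.
- **Loads:** the wrist force read at the end of each move never exceeded about 8 N. Moment about the vertical was at most 0.24 N m, so I stopped near the end stop without pressing hard against it.
- **Bystanders:** the arm's path kept clear of the cans and bottles. I saw no sign that any had moved, but did not measure their positions again.

**One disagreement:** before the insertion, the side camera put the lid about 6 mm off in y compared with the wrist camera. I went with the wrist camera, and the lid went in without touching the rim.

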